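Set out robot-car wheels by size along the rail

ROBOT

A 6-joint arm with a two-finger parallel gripper is mounted at the origin on the work surface. World frame = base frame: x ahead of the robot, y to its left, z up, the work surface at z = 0. Lengths are in m, angles in rad, forces in N, time in s.
With the tool pointing down it reaches from about 0.3 to 0.775 m from the base axis. Payload 14.6 kg.
Tool frame: the origin (TCP) lies midway between the tips of the shut fingers; the grasp point (between the pads) lies 19 mm behind it; z points along the fingers, y is the line along which they close (so a half turn about z gives the same grasp; the last joint's range is limited). The gripper opens to 94 mm and grips with 3 to 60 N. Pads are 16 mm wide; open, the fingers measure 119 mm over their backs; the gripper's body (75 mm by 177 mm) begins 78 mm behind the grasp point.
Start: joints at [1.169, 0.3, 1.521, -0, 1.321, -0.067], TCP at [0.181, 0.519, 0.174] pointing down, gripper open.
Joint ranges: [-3.03, 3.03], [-0.79, 2.21], [0.23, 2.52], [-1.04, 4.18], [0, 3.07], [-2.55, 2.55]. Speed limits (rad/s): [2.22, 2.22, 2.57, 3.14, 3.14, 3.14].

INTERFACE

Orientations are given as [roll, pitch, yaw] about the fixed x, y, z axes, in that order (R = Rz(yaw) Ry(pitch) Rx(roll)).
In Python, from station import telemetry, optics, ctrl gives the robot as it stands.
- The arm moves only by the tool carry_out, never from a script. Its argument "plan" is a list that holds one entry, the list of rows, each a list of 7 numbers: the shift along the tool's x, y, z in mm, then the turn, a rotation vector about the tool's x, y, z in rad, then the finger opening in mm, from 0 to 94. A call has 1 to 20 rows; each row shifts and turns the commanded pose from where the row before left it, along the tool's axes as they then stand; what a row does not reach is not made up. A row lasts 1/12 s, in which the tool goes at most 41.7 mm and 7.16 degrees, less where a joint would pass 70% of its speed; a pose out of reach is approached as far as the arm can. A call with a gripper value outside its range is refused whole. The fingers move at their own pace and stop on an object; "squeeze" is the grip in N (left out, the last holds). Time passes only in rows, so rows that do not move let the fingers close. It gives the time, the measured TCP pose, the force, the opening and the grip force at its end, in the units of the state.
- telemetry.get_obs(): the state, without advancing time (a new reading comes with each control period).
- optics.camera(name): name is "scene" or "top"; returns a dict with "pixels" (400x640x3 uint8, red, green, blue), "intrinsics" (3x3 intrinsics, pixels), "dist_coeffs" ([k1, k2, p1, p2, k3] as OpenCV has them; the pictures are not rectified), "origin" and "rotation" of the camera in the world. Camera axes: x right, y down, z forward; pixel columns grow to the right and rows downward; lengths in m; the calibration is good to about 2 mm. A picture is of the moment at which its call begins. There is no depth.
- ctrl.hand_in(): hands the job in; it is judged then, once.
The state is a dict: "time_s": time; "qpos": joint angles; "joint_vel": joint speeds; "tau": joint torques, N m; "ee_pos": TCP position; "eef_rot": TCP orientation; "force": force on the tool from outside, world axes, zero at the start; "moment": the same for the moment, N m; "grip_width": finger opening in m; "grip_force": force on a finger pad.
Only numpy, scipy, OpenCV 4.12 (cv2) and the standard library are available. Lean on these libraries where they do the work, as an engineer would, in place of code of your own. Each camera call takes 0.05 s, during which the arm holds its last target. There are 200 camera calls.

TASK

Lay the four loose robot-car wheels out for the class in order of size along the white rail: one wheel lying flat and centred on each cork pad, the smallest on the pad next to the brass post and each next pad along holding the next larger wheel. Leave the finished robot car that stands next to the wheels where it is.

Things in the scene. Friction and masses are not known exactly. Their poses are not given: they have to be found in the camera images.
- wheel_a_center (a point): The smallest of four loose robot-car wheels (black rubber tyre, yellow hub), lying flat on the table: 36 mm across, 26 mm thick, plain cylinder in shape. The point is the wheel's centre, 13 mm above its underside; z is its axle, upright when it lies flat; yaw is of no account.
- wheel_b_center (a point): The second smallest of four loose robot-car wheels (black rubber tyre, yellow hub), lying flat on the table: 46 mm across, 26 mm thick, plain cylinder in shape. The point is the wheel's centre, 13 mm above its underside; z is its axle, upright when it lies flat; yaw is of no account.
- wheel_c_center (a point): The second largest of four loose robot-car wheels (black rubber tyre, yellow hub), lying flat on the table: 56 mm across, 26 mm thick, plain cylinder in shape. The point is the wheel's centre, 13 mm above its underside; z is its axle, upright when it lies flat; yaw is of no account.
- wheel_d_center (a point): The largest of four loose robot-car wheels (black rubber tyre, yellow hub), lying flat on the table: 66 mm across, 26 mm thick, plain cylinder in shape. The point is the wheel's centre, 13 mm above its underside; z is its axle, upright when it lies flat; yaw is of no account.
- pad_p: One of four identical round cork pads in a row on a fixed white rail (the rail is 90 mm wide, 460 mm long, 6 mm thick, and lies on the table): 72 mm across, 2 mm thick, fixed. Origin at the centre of its underside; its top, where the wheel lies, is 2 mm above that and 8 mm above the table. Pads are about 82 mm apart; the names say nothing about their order in the row.
- pad_q: One of four identical round cork pads in a row on a fixed white rail (the rail is 90 mm wide, 460 mm long, 6 mm thick, and lies on the table): 72 mm across, 2 mm thick, fixed. Origin at the centre of its underside; its top, where the wheel lies, is 2 mm above that and 8 mm above the table. Pads are about 82 mm apart; the names say nothing about their order in the row.
- pad_r: One of four identical round cork pads in a row on a fixed white rail (the rail is 90 mm wide, 460 mm long, 6 mm thick, and lies on the table): 72 mm across, 2 mm thick, fixed. Origin at the centre of its underside; its top, where the wheel lies, is 2 mm above that and 8 mm above the table. Pads are about 82 mm apart; the names say nothing about their order in the row.
- pad_s: One of four identical round cork pads in a row on a fixed white rail (the rail is 90 mm wide, 460 mm long, 6 mm thick, and lies on the table): 72 mm across, 2 mm thick, fixed. Origin at the centre of its underside; its top, where the wheel lies, is 2 mm above that and 8 mm above the table. Pads are about 82 mm apart; the names say nothing about their order in the row.
- post: Upright brass post, 14 mm across and 45 mm tall, on a round steel foot 28 mm across, fixed on the rail at one end of the row, about 82 mm from the centre of the nearest pad. Which end it stands at varies (the other end has only a low dark screw head). Origin at the centre of its underside, on the rail's top, 6 mm above the table.
- car: The finished robot car nearest the wheels, a bystander, about 210 mm long (its own x, the twin sensor eyes at +x), 170 mm wide over its wheels, 75 mm high, standing loose on the table to the left. Origin on the table under its middle.
There are look-alikes about, which are no part of the job. What is shaped like the part that bears wheel_b_center but orange is not meant.

How it is judged:
By the outcome, as a careful person would: the job done as asked, in the order asked, and still so for the second after the job is handed in, with the robot touching nothing.
It also fails if it takes over 90 s, if anything falls off the work surface, if the arm or the gripper's body presses on something with over 40 N, if the wrist force passes 120 N, or if a joint passes its speed limit or range.

## Working session

There is one attempt and no reset: what is moved stays moved. The work goes in short steps, Python scripts to look and compute and a tool call to move; the robot and the scene stay as the last step left them, time stands still between calls to the robot, and variables do not carry over. Pictures are saved under pics/ and viewed, at most 14 in all, crops included, and the job is handed in when it is done.

Besides the shell and the picture viewer there is one more tool, called after "Emit:" by a JSON object that holds its "op" and its "data", one argument or row to a line. carry_out: Moves the arm, as the interface text tells. Its arguments: {"type":"object","properties":{"plan":{"type":"array","items":{"type":"array","items":{"type":"array","items":{"type":"number"}}}},"squeeze":{"type":"number"}},"required":["plan"]}

```bash
mkdir -p pics
cat > h.py <<'E'
import numpy as np, cv2
from station import telemetry, optics, ctrl
def snap(n,f=None):
    c=optics.camera(n)
    c={k:np.array(v) for k,v in c.items()}
    if f: cv2.imwrite('pics/'+f,c['pixels'][:,:,::-1])
    return c
def onplane(c,uv,z):
    p=cv2.undistortPoints(np.array(uv,float).reshape(-1,1,2),c['intrinsics'],c['dist_coeffs'])[:,0]
    d=np.c_[p,np.ones(len(p))]@c['rotation'].T
    o=c['origin'].ravel()
    return o+d*((z-o[2])/d[:,2])[:,None]
E
python3 - <<'E'
from h import *
for n in('top','scene'):
    c=snap(n,n+'1.png'); print(n,c['origin'],c['rotation'],c['intrinsics'],c['dist_coeffs'])
print(telemetry.get_obs())
E
```

```text
top [0.51164955 0.07989179 1.1504166 ] [-3.07382178  0.01284896 -1.55625501] [[375.23041764   0.         316.18220955]
 [  0.         375.23041764 193.70935549]
 [  0.           0.           1.        ]] [-0.03161006  0.          0.          0.          0.        ]
scene [ 1.28818219 -0.23982526  0.78062219] [-2.29994039 -0.01417264  1.1406011 ] [[423.02652015   0.         317.4755271 ]
 [  0.         423.02652015 199.67289584]
 [  0.           0.           1.        ]] [0.01477405 0.         0.         0.         0.        ]
{'time_s': 0.1, 'qpos': array([ 1.16938745e+00,  3.00424800e-01,  1.52151268e+00, -9.15878807e-06,
        1.32067079e+00, -6.66296662e-02]), 'joint_vel': array([ 0.00114319, -0.00146233, -0.00129381,  0.00034153,  0.00017751,
        0.00014877]), 'tau': array([ 1.88932463e-03, -5.32643294e+01, -3.53286302e+01,  7.09795696e-02,
        2.35811033e-02, -5.70783664e-05]), 'ee_pos': array([0.18062829, 0.51922094, 0.17394067]), 'eef_rot': array([-3.14057869e+00, -5.87687528e-05,  2.80681569e+00]), 'force': array([-0.32474892,  0.4431735 , -0.10329522]), 'moment': array([-0.02867432,  0.01673424,  0.00837056]), 'grip_force': 0.0, 'grip_width': 0.09371409440116982}
```

View pics/top1.png

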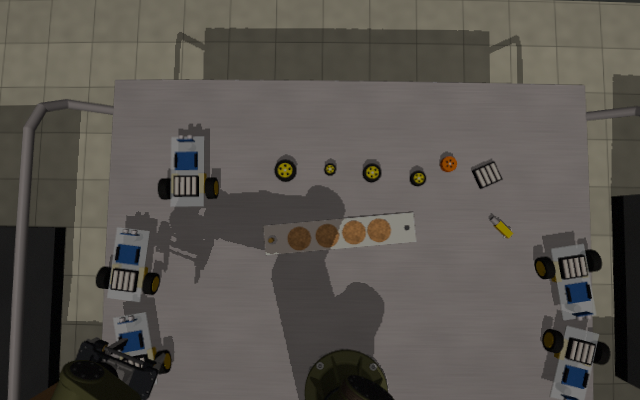

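View pics/scene1.png

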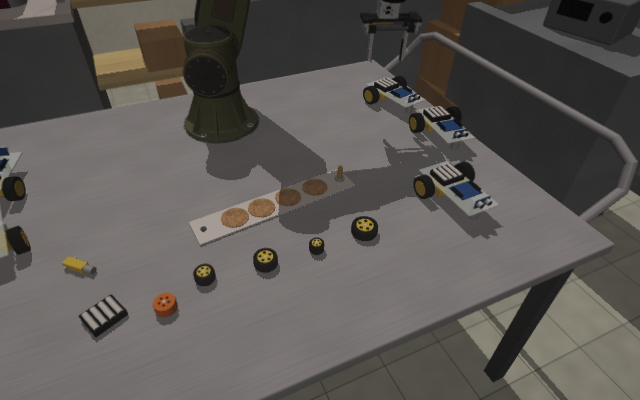

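```bash
cat > meas.py <<'E'
from h import *
from scipy.spatial.transform import Rotation as R
def cam(n,f=None):
    c=snap(n,f); c['rotation']=R.from_euler('xyz',c['rotation'].ravel()).as_matrix(); return c
def project(c,P):
    Rm=c['rotation'].T; t=-Rm@c['origin'].ravel()
    return cv2.projectPoints(np.array(P,float).reshape(-1,1,3),cv2.Rodrigues(Rm)[0],t,c['intrinsics'],c['dist_coeffs'])[0][:,0]
def masks(c):
    h=cv2.cvtColor(c['pixels'],cv2.COLOR_RGB2HSV)
    H,S,V=cv2.split(h)
    return {'yel':(H>=20)&(H<=38)&(S>110)&(V>60),'cork':(H>=3)&(H<=19)&(S>60)&(V>40),'wheel':(V<60)&(S<140)}
def blobs(c,m,z,amin=15,box=None):
    n,l,s,cen=cv2.connectedComponentsWithStats(m.astype(np.uint8))
    r=[]
    for i in range(1,n):
        if s[i,4]<amin: continue
        r.append((s[i,4],s[i,:4].tolist(),cen[i].round(1).tolist(),onplane(c,cen[i],z)[0].round(4).tolist()))
    return r
E
python3 - <<'E'
from meas import *
for n in('top','scene'):
    c=cam(n); m=masks(c)
    for k,z in(('yel',.026),('cork',.008)):
        for b in blobs(c,m[k],z):
            x,y=b[3][:2]
            if .25<x<.85 and -.35<y<.45: print(n,k,*b)
E
```

```text
top yel 155 [278, 163, 15, 15] [284.6, 169.7] [0.6592, 0.1918, 0.026]
top yel 48 [326, 165, 8, 8] [329.6, 168.5] [0.6645, 0.0559, 0.026]
top yel 119 [366, 166, 13, 13] [371.9, 172.0] [0.6557, -0.0715, 0.026]
top yel 78 [414, 173, 10, 10] [418.6, 177.5] [0.6408, -0.2122, 0.026]
top cork 229 [440, 156, 18, 16] [448.1, 163.7] [0.6869, -0.3076, 0.008]
top cork 449 [367, 218, 24, 24] [378.7, 229.9] [0.4818, -0.0952, 0.008]
top cork 454 [342, 220, 24, 24] [353.6, 232.0] [0.4744, -0.0194, 0.008]
top cork 457 [315, 224, 24, 24] [326.8, 235.3] [0.4632, 0.0617, 0.008]
top cork 459 [287, 226, 25, 25] [298.8, 238.0] [0.4536, 0.1464, 0.008]
top cork 23 [268, 237, 7, 6] [270.7, 239.7] [0.4473, 0.2315, 0.008]
scene yel 107 [415, 181, 10, 15] [419.7, 187.6] [0.5935, 0.4033, 0.026]
scene yel 57 [434, 185, 10, 12] [438.4, 191.5] [0.6282, 0.4406, 0.026]
scene yel 169 [356, 218, 18, 14] [364.6, 224.7] [0.6585, 0.1913, 0.026]
scene yel 63 [311, 239, 11, 8] [316.2, 242.3] [0.6635, 0.0551, 0.026]
scene yel 155 [257, 250, 16, 13] [264.5, 256.1] [0.6541, -0.0727, 0.026]
scene yel 125 [196, 266, 15, 11] [203.0, 271.0] [0.6395, -0.2123, 0.026]
scene cork 62 [337, 165, 6, 14] [339.5, 172.1] [0.4215, 0.2417, 0.008]
scene cork 343 [302, 179, 26, 17] [314.3, 186.8] [0.4531, 0.1454, 0.008]
scene cork 371 [275, 188, 26, 18] [287.7, 196.8] [0.4627, 0.0605, 0.008]
scene cork 843 [221, 198, 54, 30] [247.3, 212.4] [0.4779, -0.0599, 0.008]
scene cork 501 [152, 292, 25, 26] [164.6, 304.7] [0.6804, -0.307, 0.008]
```

Emit:
{"op": "carry_out", "data": {
  "plan": [
    [[0,0,0,0,0,0.112,94],[0,0,0,0,0,0.112,94],[0,0,0,0,0,0.112,94],[0,0,0,0,0,0.112,94],[0,0,0,0,0,0.112,94],[0,0,0,0,0,0.112,94],[0,0,0,0,0,0.112,94],[0,0,0,0,0,0.112,94],[0,0,0,0,0,0.112,94],[0,0,0,0,0,0.112,94],[-30,25,0,0,0,0,94],[-30,25,0,0,0,0,94],[-30,25,0,0,0,0,94],[-30,25,0,0,0,0,94],[-30,25,0,0,0,0,94],[-30,25,0,0,0,0,94],[-30,25,0,0,0,0,94],[-30,25,0,0,0,0,94],[-30,25,0,0,0,0,94],[-30,25,0,0,0,0,94]]
  ],
  "squeeze": 15
}}

```text
time_s: 1.87
ee_pos: [0.4648, 0.2488, 0.1745]
eef_rot: [-3.142, -0.0, 1.687]
force: [0.3, 1.3, -0.1]
grip_width: 0.0937
grip_force: 0.0
```

```bash
cat > go.py <<'E'
import sys
from meas import *
T=dict(a=(.664,.0555),b=(.640,-.212),c=(.655,-.072),d=(.659,.1915),pa=(.4534,.146),pb=(.463,.061),pc=(.474,-.0197),pd=(.482,-.0955))
o=telemetry.get_obs()
r=R.from_euler('xyz',o['eef_rot']).as_matrix(); p=o['ee_pos']
for k in sys.argv[1:]:
    t=np.array([*T[k],0.]); t[2]=p[2]
    print(k,'shift mm',((t-p)@r*1000).round(1))
print('pos',p.round(4),'rot',o['eef_rot'].round(3),'need turn z',round(o['eef_rot'][2]-1.687,3),'grip',round(o['grip_width'],4),round(float(o['grip_force']),1),'t',o['time_s'],o['force'].round(1))
E
python3 go.py a
```

```text
a shift mm [-215.   175.5   -0. ]
pos [0.4648 0.2488 0.1745] rot [-3.142 -0.     1.687] need turn z -0.0 grip 0.0937 0.0 t 1.8667 [ 0.3  1.3 -0.1]
```

Emit:
{"op": "carry_out", "data": {
  "plan": [
    [[-27,22,0,0,0,0,94],[-27,22,0,0,0,0,94],[-27,22,0,0,0,0,94],[-27,22,0,0,0,0,94],[-27,22,0,0,0,0,94],[-27,22,0,0,0,0,94],[-27,22,0,0,0,0,94],[-26,21.5,0,0,0,0,94],[0,0,25,0,0,0,94],[0,0,25,0,0,0,94],[0,0,25,0,0,0,94],[0,0,25,0,0,0,94],[0,0,0,0,0,0,94],[0,0,0,0,0,0,94]]
  ]
}}

```text
time_s: 3.03
ee_pos: [0.6625, 0.0571, 0.0738]
eef_rot: [-3.139, -0.0, 1.687]
force: [0.4, -0.3, 1.3]
grip_width: 0.0937
grip_force: 0.0
```

```bash
python3 go.py a
```

```text
a shift mm [-1.8  1.3 -0. ]
pos [0.6625 0.0571 0.0738] rot [-3.139 -0.     1.687] need turn z -0.0 grip 0.0937 0.0 t 3.0333 [ 0.4 -0.3  1.3]
```

Emit:
{"op": "carry_out", "data": {
  "plan": [
    [[-2,1,20,0,0,0,94],[0,0,20,0,0,0,94],[0,0,15,0,0,0,94],[0,0,8,0,0,0,94],[0,0,5,0,0,0,94],[0,0,0,0,0,0,94],[0,0,0,0,0,0,28],[0,0,0,0,0,0,28],[0,0,0,0,0,0,28],[0,0,0,0,0,0,28],[0,0,0,0,0,0,28],[0,0,0,0,0,0,28],[0,0,0,0,0,0,28],[0,0,0,0,0,0,28],[0,0,0,0,0,0,28],[0,0,0,0,0,0,28]]
  ]
}}

```text
time_s: 4.37
ee_pos: [0.6642, 0.0553, 0.0064]
eef_rot: [-3.142, 0.0, 1.687]
force: [-0.1, 0.0, 0.4]
grip_width: 0.0306
grip_force: 0.0
```

```bash
python3 go.py a pa
```

```text
a shift mm [ 0.3 -0.2  0. ]
pa shift mm [ 114.5 -198.9    0. ]
pos [0.6642 0.0553 0.0064] rot [-3.142  0.     1.687] need turn z -0.0 grip 0.0306 0.0 t 4.3667 [-0.1  0.   0.4]
```

```bash
python3 - <<'E'
from meas import *
c=cam('scene'); im=c['pixels'][180:330,220:420,::-1]
d=cam('top')['pixels'][120:220,250:450,::-1]
cv2.imwrite('pics/g1.png',np.vstack([cv2.resize(im,None,fx=3,fy=3,interpolation=2)[:, :600],cv2.resize(d,(300,150),interpolation=2).repeat(1,0) if 0 else np.zeros((1,600,3),np.uint8)]))
E
python3 go.py
```

```text
pos [0.6642 0.0553 0.0064] rot [-3.141  0.     1.687] need turn z -0.0 grip 0.028 0.0 t 4.4667 [-0.  -0.  -0.3]
```

View pics/g1.png

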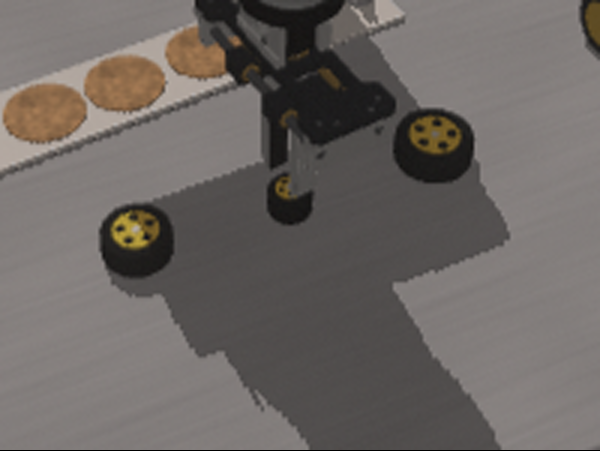

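Run:
```python
from meas import *
c=cam('scene'); o=telemetry.get_obs(); p=o['ee_pos']
r=R.from_euler('xyz',o['eef_rot']).as_matrix()
P=[p, p+r@[0,.014,0], p-r@[0,.014,0], p+r@[0,.014,-.019],p-r@[0,.014,-.019], [.664,.0555,.026]]
u=project(c,P); print(u.round(1))
im=cv2.resize(c['pixels'][200:275,267:367,::-1],None,fx=8,fy=8,interpolation=0)
for q,col in zip(u,[(0,0,255),(0,255,0),(255,0,0),(0,255,255),(255,255,0),(255,0,255)]): cv2.circle(im,tuple(int(v) for v in (q-[267,200])*8+4),4,col,-1)
cv2.imwrite('pics/g2.png',im)
m=masks(c)
for b in blobs(c,m['yel'],.026,8):
    if .6<b[3][0]<.7 and -.3<b[3][1]<.3: print(b)
```

```text
[[316.2 247.9]
 [319.2 251.7]
 [313.3 244.2]
 [319.4 246.4]
 [313.2 249.4]
 [316.4 242.4]]
(np.int32(151), [356, 218, 18, 13], [364.5, 224.5], [0.6577, 0.1916, 0.026])
(np.int32(24), [312, 239, 5, 7], [313.7, 242.2], [0.6609, 0.0497, 0.026])
(np.int32(149), [257, 250, 16, 13], [264.2, 256.2], [0.6543, -0.0732, 0.026])
(np.int32(122), [196, 266, 15, 11], [203.0, 271.0], [0.6395, -0.2124, 0.026])
```

View pics/g2.png

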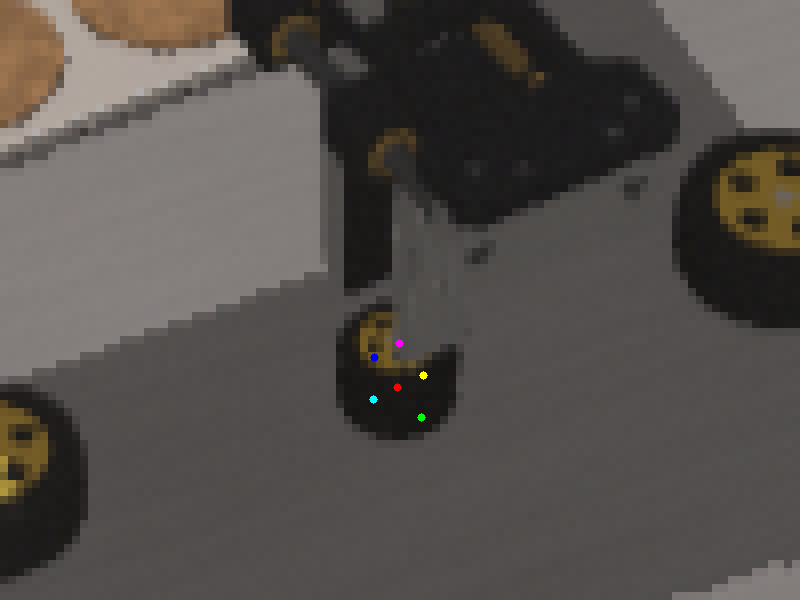

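Emit:
{"op": "carry_out", "data": {
  "plan": [
    [[0,0,-10,0,0,0,28],[0,0,0,0,0,0,70],[0,0,0,0,0,0,70],[0,0,0,0,0,0,70],[0,0,0,0,0,0,70],[0,0,0,0,0,0,70],[0,0,0,0,0,0,70],[0,0,5,0,0,0,70],[0,0,5,0,0,0,70],[0,0,3,0,0,0,70],[0,0,2,0,0,0,70],[0,0,2,0,0,0,70],[0,0,0,0,0,0,70],[0,0,0,0,0,0,70]]
  ]
}}

```text
time_s: 5.68
ee_pos: [0.6642, 0.0553, -0.0006]
eef_rot: [-3.142, 0.0, 1.687]
force: [0.3, 0.9, -0.9]
grip_width: 0.0699
grip_force: 0.0
```

Run:
```python
from meas import *
c=cam('scene'); o=telemetry.get_obs(); p=o['ee_pos']; print(p,o['force'],o['grip_width'])
r=R.from_euler('xyz',o['eef_rot']).as_matrix()
P=[p+r@[0,s*.035,-z] for s in(1,-1) for z in (0,.01,.02,.03)]
u=project(c,P); print(u.round(1))
im=cv2.resize(c['pixels'][200:275,267:367,::-1],None,fx=8,fy=8,interpolation=0)
for q in u: cv2.circle(im,tuple(int(v) for v in (q-[267,200])*8+4),3,(0,0,255),-1)
cv2.imwrite('pics/g3.png',im)
```

```text
[ 6.64258964e-01  5.53123155e-02 -4.73033316e-04] [0.33533528 0.42904123 0.3746334 ] 0.06991196201903495
[[323.8 259.3]
 [323.9 256.6]
 [324.  253.8]
 [324.1 251. ]
 [309.  240.7]
 [309.  238. ]
 [309.  235.2]
 [309.  232.4]]
```

View pics/g3.png

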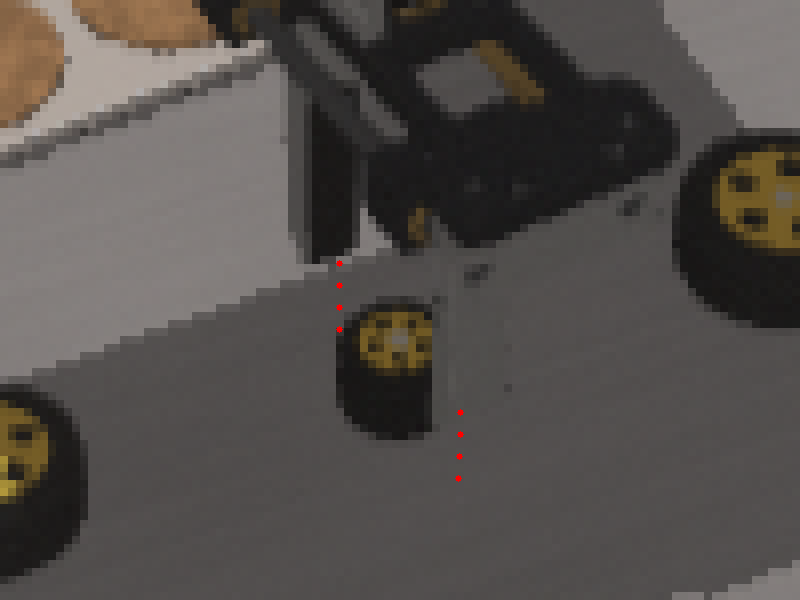

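Emit:
{"op": "carry_out", "data": {
  "plan": [
    [[0,0,2,0,0,0,70],[0,0,2,0,0,0,70],[0,0,0,0,0,0,70]]
  ]
}}

```text
time_s: 5.98
ee_pos: [0.664, 0.0553, -0.005]
eef_rot: [-3.141, -0.0, 1.687]
force: [-0.2, -0.6, 0.2]
grip_width: 0.07
grip_force: 0.0
```

Emit:
{"op": "carry_out", "data": {
  "plan": [
    [[0,0,2,0,0,0,70],[0,0,2,0,0,0,70],[0,0,0,0,0,0,70]]
  ]
}}

```text
time_s: 6.23
ee_pos: [0.664, 0.0553, -0.0091]
eef_rot: [-3.141, -0.0, 1.687]
force: [0.1, -0.0, -0.4]
grip_width: 0.07
grip_force: 0.0
```

Run:
```python
from meas import *
c=cam('scene'); o=telemetry.get_obs(); p=o['ee_pos']; print(p,o['force'],o['grip_width'])
g=c['pixels'][205:265,285:345,::-1].astype(float)
im=cv2.resize(np.clip((g-20)*2.2,0,255).astype(np.uint8),None,fx=10,fy=10,interpolation=0)
cv2.imwrite('pics/g4.png',im)
```

```text
[ 0.66402829  0.05529694 -0.00887811] [ 0.60045656 -0.08270035  0.22463544] 0.06972039888431869
```

View pics/g4.png

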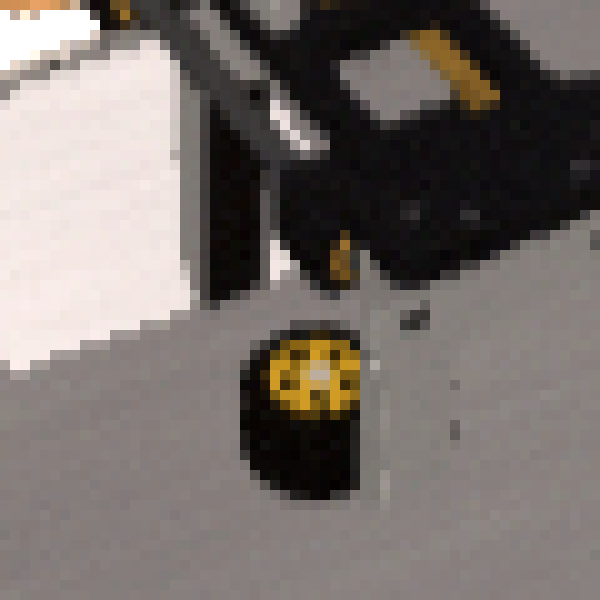

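Emit:
{"op": "carry_out", "data": {
  "plan": [
    [[0,0,2,0,0,0,70],[0,0,2,0,0,0,70],[0,0,0,0,0,0,70]]
  ]
}}

```text
time_s: 6.53
ee_pos: [0.664, 0.0553, -0.0131]
eef_rot: [-3.141, -0.0, 1.687]
force: [-0.2, 0.1, -0.6]
grip_width: 0.0703
grip_force: 0.0
```

Emit:
{"op": "carry_out", "data": {
  "plan": [
    [[0,0,2,0,0,0,70],[0,0,0,0,0,0,70]]
  ]
}}

```text
time_s: 6.7
ee_pos: [0.664, 0.0553, -0.0149]
eef_rot: [-3.141, -0.0, 1.687]
force: [-0.7, -0.7, 0.3]
grip_width: 0.0702
grip_force: 0.0
```

Emit:
{"op": "carry_out", "data": {
  "plan": [
    [[0,0,0,0,0,0,28],[0,0,0,0,0,0,28],[0,0,0,0,0,0,28],[0,0,0,0,0,0,28],[0,0,0,0,0,0,28],[0,0,0,0,0,0,28],[0,0,0,0,0,0,28],[0,0,0,0,0,0,28]]
  ]
}}

```text
time_s: 7.37
ee_pos: [0.6642, 0.0553, -0.0145]
eef_rot: [3.141, 0.0, 1.687]
force: [0.3, -0.0, -0.0]
grip_width: 0.0355
grip_force: 15.0
```

Emit:
{"op": "carry_out", "data": {
  "plan": [
    [[0,0,-10,0,0,0,28],[0,0,-20,0,0,0,28],[0,0,-20,0,0,0,28],[0,0,-10,0,0,0,28],[14,-25,0,0,0,0,28],[14,-25,0,0,0,0,28],[14,-25,0,0,0,0,28],[14,-25,0,0,0,0,28],[14,-25,0,0,0,0,28],[14,-25,0,0,0,0,28],[14,-25,0,0,0,0,28],[16,-24,0,0,0,0,28],[0,0,0,0,0,0,28],[0,0,20,0,0,0,28],[0,0,15,0,0,0,28],[0,0,0,0,0,0,28],[0,0,0,0,0,0,28]]
  ]
}}

```text
time_s: 8.78
ee_pos: [0.4533, 0.1454, 0.0105]
eef_rot: [-3.141, 0.0, 1.687]
force: [0.4, 0.2, 0.6]
grip_width: 0.0356
grip_force: 15.0
```

```bash
python3 go.py pa
python3 - <<'E'
from meas import *
for n in('scene','top'):
    c=cam(n)
    for b in blobs(c,masks(c)['yel'],.043,8):
        if .4<b[3][0]<.5 and -.3<b[3][1]<.3: print(n,b)
E
```

```text
pa shift mm [ 0.6  0.2 -0. ]
pos [0.4533 0.1454 0.0105] rot [-3.141  0.     1.687] need turn z -0.0 grip 0.0356 15.0 t 8.7833 [0.4 0.2 0.6]
scene (np.int32(17), [310, 172, 5, 6], [312.1, 174.4], [0.4393, 0.1445, 0.043])
```

Emit:
{"op": "carry_out", "data": {
  "plan": [
    [[0.5,0,10,0,0,0,28],[0,0,4,0,0,0,28],[0,0,2.5,0,0,0,28],[0,0,0,0,0,0,28],[0,0,0,0,0,0,28]]
  ]
}}

```text
time_s: 9.3
ee_pos: [0.4532, 0.146, -0.0061]
eef_rot: [-3.141, 0.0, 1.687]
force: [0.4, 0.5, 0.5]
grip_width: 0.0355
grip_force: 15.0
```

Emit:
{"op": "carry_out", "data": {
  "plan": [
    [[0,0,0,0,0,0,60],[0,0,0,0,0,0,60],[0,0,0,0,0,0,60],[0,0,0,0,0,0,60],[0,0,-10,0,0,0,80],[0,0,-20,0,0,0,80],[0,0,-20,0,0,0,80],[0,0,-20,0,0,0,80],[0,0,0,0,0,0,80],[0,0,0,0,0,0,80]]
  ]
}}

```text
time_s: 10.13
ee_pos: [0.4538, 0.1461, 0.0652]
eef_rot: [3.139, -0.0, 1.687]
force: [-0.9, 0.6, -0.4]
grip_width: 0.08
grip_force: 0.0
```

```bash
python3 go.py b pa
python3 - <<'E'
from meas import *
for n in('scene','top'):
    c=cam(n)
    for b in blobs(c,masks(c)['yel'],.034,8):
        if .4<b[3][0]<.5 and -.3<b[3][1]<.3: print(n,b)
E
```

```text
b shift mm [-3.773e+02  1.434e+02  2.000e-01]
pa shift mm [-0.1 -0.5 -0. ]
pos [0.4538 0.1461 0.0652] rot [ 3.139 -0.     1.687] need turn z -0.0 grip 0.08 0.0 t 10.1333 [-0.9  0.6 -0.4]
scene (np.int32(28), [311, 177, 8, 5], [314.3, 179.2], [0.4511, 0.1462, 0.034])
```

Emit:
{"op": "carry_out", "data": {
  "plan": [
    [[-27,10,0,0,0,0,80],[-27,10,0,0,0,0,80],[-27,10,0,0,0,0,80],[-27,10,0,0,0,0,80],[-27,10,0,0,0,0,80],[-27,10,0,0,0,0,80],[-27,10,0,0,0,0,80],[-27,10,0,0,0,0,80],[-27,10,0,0,0,0,80],[-27,10,0,0,0,0,80],[-27,10,0,0,0,0,80],[-27,10,0,0,0,0,80],[-27,11,0,0,0,0,80],[-26,12,0,0,0,0,80],[0,0,15,0,0,0,80],[0,0,15,0,0,0,80],[0,0,0,0,0,0,80],[0,0,0,0,0,0,80]]
  ]
}}

```text
time_s: 11.73
ee_pos: [0.6381, -0.2116, 0.0324]
eef_rot: [-3.139, -0.001, 1.687]
force: [0.6, 0.4, 0.7]
grip_width: 0.08
grip_force: 0.0
```

```bash
python3 go.py b
python3 - <<'E'
from meas import *
for n in('scene','top'):
    c=cam(n)
    for b in blobs(c,masks(c)['yel'],.034,8):
        if .4<b[3][0]<.5 and -.3<b[3][1]<.3: print(n,b)
E
```

```text
b shift mm [-0.7  1.8 -0. ]
pos [ 0.6381 -0.2116  0.0324] rot [-3.139e+00 -1.000e-03  1.687e+00] need turn z -0.0 grip 0.08 0.0 t 11.7333 [0.6 0.4 0.7]
scene (np.int32(30), [311, 177, 8, 5], [314.5, 179.1], [0.4508, 0.1469, 0.034])
top (np.int32(45), [294, 235, 9, 8], [298.1, 238.8], [0.4527, 0.1468, 0.034])
```

Emit:
{"op": "carry_out", "data": {
  "plan": [
    [[-0.5,2,15,0,0,0,80],[0,0,15,0,0,0,80],[0,0,10,0,0,0,80],[0,0,5,0,0,0,80],[0,0,2,0,0,0,80],[0,0,0,0,0,0,80],[0,0,0,0,0,0,38],[0,0,0,0,0,0,38],[0,0,0,0,0,0,38],[0,0,0,0,0,0,38],[0,0,0,0,0,0,38],[0,0,0,0,0,0,38],[0,0,0,0,0,0,38],[0,0,0,0,0,0,38],[0,0,0,0,0,0,38]]
  ]
}}

```text
time_s: 13.08
ee_pos: [0.6411, -0.2122, -0.0129]
eef_rot: [3.141, 0.0, 1.687]
force: [-1.3, 0.4, 2.4]
grip_width: 0.0457
grip_force: 15.0
```

```bash
python3 go.py b pb
```

```text
b shift mm [ 0.4 -1.1 -0. ]
pb shift mm [ 2.920e+02 -1.453e+02 -1.000e-01]
pos [ 0.6411 -0.2122 -0.0129] rot [3.141 0.    1.687] need turn z -0.0 grip 0.0457 15.0 t 13.0833 [-1.3  0.4  2.4]
```

Emit:
{"op": "carry_out", "data": {
  "plan": [
    [[0,0,-10,0,0,0,38],[0,0,-25,0,0,0,38],[0,0,-25,0,0,0,38],[24,-12,0,0,0,0,38],[24,-12,0,0,0,0,38],[24,-12,0,0,0,0,38],[24,-12,0,0,0,0,38],[24,-12,0,0,0,0,38],[24,-12,0,0,0,0,38],[24,-12,0,0,0,0,38],[24,-12,0,0,0,0,38],[24,-12,0,0,0,0,38],[25,-12,0,0,0,0,38],[25,-12,0,0,0,0,38],[26,-13,0,0,0,0,38],[0,0,15,0,0,0,38],[0,0,15,0,0,0,38],[0,0,0,0,0,0,38],[0,0,0,0,0,0,38]]
  ]
}}

```text
time_s: 14.67
ee_pos: [0.4631, 0.0611, 0.0173]
eef_rot: [-3.141, -0.0, 1.687]
force: [0.2, -0.1, 0.3]
grip_width: 0.0453
grip_force: 15.0
```

```bash
python3 go.py pb
```

```text
pb shift mm [-0.  -0.1  0. ]
pos [0.4631 0.0611 0.0173] rot [-3.141 -0.     1.687] need turn z -0.0 grip 0.0453 15.0 t 14.6667 [ 0.2 -0.1  0.3]
```

Down to about -0.0045, 22 mm.

Emit:
{"op": "carry_out", "data": {
  "plan": [
    [[0,0,12,0,0,0,38],[0,0,6,0,0,0,38],[0,0,3,0,0,0,38],[0,0,0.7,0,0,0,38],[0,0,0,0,0,0,38],[0,0,0,0,0,0,38]]
  ]
}}

```text
time_s: 15.17
ee_pos: [0.4635, 0.061, -0.0043]
eef_rot: [3.141, 0.0, 1.687]
force: [0.2, -0.1, -0.0]
grip_width: 0.0453
grip_force: 15.0
```

Emit:
{"op": "carry_out", "data": {
  "plan": [
    [[0,0,0,0,0,0,70],[0,0,0,0,0,0,70],[0,0,0,0,0,0,70],[0,0,0,0,0,0,70],[0,0,-10,0,0,0,85],[0,0,-20,0,0,0,85],[0,0,-20,0,0,0,85],[0,0,-20,0,0,0,85],[0,0,0,0,0,0,85],[0,0,0,0,0,0,85]]
  ]
}}

```text
time_s: 16.0
ee_pos: [0.4637, 0.0611, 0.0664]
eef_rot: [3.139, 0.0, 1.687]
force: [0.2, -0.2, -0.9]
grip_width: 0.0852
grip_force: 0.0
```

```bash
python3 go.py c
```

```text
c shift mm [-154.4  174.6    0.4]
pos [0.4637 0.0611 0.0664] rot [3.139 0.    1.687] need turn z -0.0 grip 0.0852 0.0 t 16.0 [ 0.2 -0.2 -0.9]
```

Emit:
{"op": "carry_out", "data": {
  "plan": [
    [[-19,22,0,0,0,0,90],[-19,22,0,0,0,0,90],[-19,22,0,0,0,0,90],[-19,22,0,0,0,0,90],[-19,22,0,0,0,0,90],[-19,22,0,0,0,0,90],[-20,22,0,0,0,0,90],[-20,20.5,0,0,0,0,90],[0,0,15,0,0,0,90],[0,0,15,0,0,0,90],[0,0,0,0,0,0,90],[0,0,0,0,0,0,90]]
  ]
}}

```text
time_s: 17.0
ee_pos: [0.6534, -0.0715, 0.0339]
eef_rot: [-3.139, -0.001, 1.687]
force: [-0.7, -0.1, 1.0]
grip_width: 0.0899
grip_force: 0.0
```

```bash
python3 go.py c
python3 - <<'E'
from meas import *
for n in('scene','top'):
    c=cam(n)
    for b in blobs(c,masks(c)['yel'],.034,8):
        if .4<b[3][0]<.5 and -.3<b[3][1]<.3: print(n,b)
E
```

```text
c shift mm [-0.7  1.5 -0. ]
pos [ 0.6534 -0.0715  0.0339] rot [-3.139e+00 -1.000e-03  1.687e+00] need turn z -0.0 grip 0.0899 0.0 t 17.0 [-0.7 -0.1  1. ]
scene (np.int32(30), [311, 177, 8, 5], [314.5, 179.1], [0.4509, 0.147, 0.034])
scene (np.int32(66), [282, 186, 12, 8], [286.9, 189.5], [0.4616, 0.0598, 0.034])
top (np.int32(81), [322, 231, 11, 11], [327.3, 235.5], [0.4636, 0.0606, 0.034])
top (np.int32(43), [294, 235, 9, 8], [298.1, 238.7], [0.4528, 0.1468, 0.034])
```

Emit:
{"op": "carry_out", "data": {
  "plan": [
    [[-0.5,1.5,15,0,0,0,90],[0,0,15,0,0,0,90],[0,0,10,0,0,0,90],[0,0,5,0,0,0,90],[0,0,2.5,0,0,0,90],[0,0,0,0,0,0,90],[0,0,0,0,0,0,48],[0,0,0,0,0,0,48],[0,0,0,0,0,0,48],[0,0,0,0,0,0,48],[0,0,0,0,0,0,48],[0,0,0,0,0,0,48],[0,0,0,0,0,0,48],[0,0,0,0,0,0,48],[0,0,0,0,0,0,48]]
  ]
}}

```text
time_s: 18.35
ee_pos: [0.656, -0.072, -0.0121]
eef_rot: [3.141, 0.0, 1.687]
force: [-0.4, -0.4, 2.5]
grip_width: 0.0553
grip_force: 15.0
```

```bash
python3 go.py c pc
```

```text
c shift mm [ 0.1 -0.9 -0. ]
pc shift mm [  73.  -174.7   -0. ]
pos [ 0.656  -0.072  -0.0121] rot [3.141 0.    1.687] need turn z -0.0 grip 0.0553 15.0 t 18.35 [-0.4 -0.4  2.5]
```

Emit:
{"op": "carry_out", "data": {
  "plan": [
    [[0,0,-10,0,0,0,48],[0,0,-25,0,0,0,48],[0,0,-25,0,0,0,48],[9,-22,0,0,0,0,48],[9,-22,0,0,0,0,48],[9,-22,0,0,0,0,48],[9,-22,0,0,0,0,48],[9,-22,0,0,0,0,48],[9,-22,0,0,0,0,48],[9,-22,0,0,0,0,48],[10,-21,0,0,0,0,48],[0,0,15,0,0,0,48],[0,0,15,0,0,0,48],[0,0,0,0,0,0,48],[0,0,0,0,0,0,48]]
  ]
}}

```text
time_s: 19.6
ee_pos: [0.4735, -0.0198, 0.0181]
eef_rot: [-3.141, -0.0, 1.687]
force: [0.3, 0.0, -0.2]
grip_width: 0.0555
grip_force: 15.0
```

```bash
python3 go.py pc
```

```text
pc shift mm [ 0.   0.5 -0. ]
pos [ 0.4735 -0.0198  0.0181] rot [-3.141 -0.     1.687] need turn z -0.0 grip 0.0555 15.0 t 19.6 [ 0.3  0.  -0.2]
```

Emit:
{"op": "carry_out", "data": {
  "plan": [
    [[0,0,12,0,0,0,48],[0,0,6,0,0,0,48],[0,0,3,0,0,0,48],[0,0,0.7,0,0,0,48],[0,0,0,0,0,0,48],[0,0,0,0,0,0,48]]
  ]
}}

```text
time_s: 20.1
ee_pos: [0.4739, -0.0198, -0.0035]
eef_rot: [3.141, 0.0, 1.687]
force: [-0.7, 0.1, -0.2]
grip_width: 0.0556
grip_force: 15.0
```

Emit:
{"op": "carry_out", "data": {
  "plan": [
    [[0,0,0,0,0,0,80],[0,0,0,0,0,0,80],[0,0,0,0,0,0,80],[0,0,0,0,0,0,80],[0,0,-10,0,0,0,94],[0,0,-20,0,0,0,94],[0,0,-20,0,0,0,94],[0,0,-20,0,0,0,94],[0,0,0,0,0,0,94],[0,0,0,0,0,0,94]]
  ]
}}

```text
time_s: 20.93
ee_pos: [0.4742, -0.0198, 0.0672]
eef_rot: [3.139, 0.001, 1.687]
force: [0.1, 0.3, 0.4]
grip_width: 0.0938
grip_force: 0.0
```

```bash
python3 go.py d
```

```text
d shift mm [188.5 208.1   0.4]
pos [ 0.4742 -0.0198  0.0672] rot [3.139e+00 1.000e-03 1.687e+00] need turn z -0.0 grip 0.0938 0.0 t 20.9333 [0.1 0.3 0.4]
```

Emit:
{"op": "carry_out", "data": {
  "plan": [
    [[19,21,0,0,0,0,94],[19,21,0,0,0,0,94],[19,21,0,0,0,0,94],[19,21,0,0,0,0,94],[19,21,0,0,0,0,94],[19,21,0,0,0,0,94],[19,21,0,0,0,0,94],[19,21,0,0,0,0,94],[18,20,0,0,0,0,94],[18.5,20,0,0,0,0,94],[0,0,15,0,0,0,94],[0,0,15,0,0,0,94],[0,0,0,0,0,0,94],[0,0,0,0,0,0,94]]
  ]
}}

```text
time_s: 22.1
ee_pos: [0.6575, 0.1913, 0.0346]
eef_rot: [-3.139, 0.0, 1.687]
force: [0.8, 0.1, 1.1]
grip_width: 0.0939
grip_force: 0.0
```

```bash
python3 go.py d
python3 - <<'E'
from meas import *
for n in('scene','top'):
    c=cam(n)
    for b in blobs(c,masks(c)['yel'],.034,8):
        if .4<b[3][0]<.5 and -.3<b[3][1]<.3: print(n,b)
E
```

```text
d shift mm [ 0.1  1.5 -0. ]
pos [0.6575 0.1913 0.0346] rot [-3.139  0.     1.687] need turn z -0.0 grip 0.0939 0.0 t 22.1 [0.8 0.1 1.1]
scene (np.int32(31), [311, 177, 8, 5], [314.6, 179.0], [0.4506, 0.1472, 0.034])
scene (np.int32(74), [282, 186, 12, 8], [287.4, 189.4], [0.4619, 0.061, 0.034])
scene (np.int32(109), [253, 195, 15, 11], [260.2, 199.8], [0.4724, -0.0203, 0.034])
top (np.int32(127), [348, 226, 14, 14], [354.1, 232.6], [0.4734, -0.0186, 0.034])
top (np.int32(84), [322, 231, 11, 11], [327.0, 235.6], [0.4633, 0.0615, 0.034])
```

Emit:
{"op": "carry_out", "data": {
  "plan": [
    [[0,1.5,15,0,0,0,94],[0,0,15,0,0,0,94],[0,0,10,0,0,0,94],[0,0,5,0,0,0,94],[0,0,2.5,0,0,0,94],[0,0,0,0,0,0,94],[0,0,0,0,0,0,58],[0,0,0,0,0,0,58],[0,0,0,0,0,0,58],[0,0,0,0,0,0,58],[0,0,0,0,0,0,58],[0,0,0,0,0,0,58],[0,0,0,0,0,0,58],[0,0,0,0,0,0,58],[0,0,0,0,0,0,58]]
  ]
}}

```text
time_s: 23.45
ee_pos: [0.66, 0.1918, -0.0111]
eef_rot: [3.141, -0.0, 1.687]
force: [-1.9, 0.3, 3.5]
grip_width: 0.0655
grip_force: 15.0
```

```bash
python3 go.py d pd
```

```text
d shift mm [-0.1 -1.  -0. ]
pd shift mm [-2.647e+02 -2.101e+02 -1.000e-01]
pos [ 0.66    0.1918 -0.0111] rot [ 3.141 -0.     1.687] need turn z -0.0 grip 0.0655 15.0 t 23.45 [-1.9  0.3  3.5]
```

Emit:
{"op": "carry_out", "data": {
  "plan": [
    [[0,0,-10,0,0,0,58],[0,0,-25,0,0,0,58],[0,0,-25,0,0,0,58],[-22,-17.5,0,0,0,0,58],[-22,-17.5,0,0,0,0,58],[-22,-17.5,0,0,0,0,58],[-22,-17.5,0,0,0,0,58],[-22,-17.5,0,0,0,0,58],[-22,-17.5,0,0,0,0,58],[-22,-17.5,0,0,0,0,58],[-22,-17.5,0,0,0,0,58],[-22,-17.5,0,0,0,0,58],[-22,-17.5,0,0,0,0,58],[-22,-17.5,0,0,0,0,58],[-22.5,-17.5,0,0,0,0,58],[0,0,10,0,0,0,58],[0,0,10,0,0,0,58],[0,0,0,0,0,0,58],[0,0,0,0,0,0,58]]
  ]
}}

```text
time_s: 25.03
ee_pos: [0.4819, -0.0945, 0.028]
eef_rot: [-3.14, -0.001, 1.688]
force: [0.3, -0.9, 0.1]
grip_width: 0.0653
grip_force: 15.0
```

```bash
python3 go.py pd
```

```text
pd shift mm [-1. -0. -0.]
pos [ 0.4819 -0.0945  0.028 ] rot [-3.140e+00 -1.000e-03  1.688e+00] need turn z 0.001 grip 0.0653 15.0 t 25.0333 [ 0.3 -0.9  0.1]
```

Target z ≈ -0.0026: 30.5 mm down.

Emit:
{"op": "carry_out", "data": {
  "plan": [
    [[-0.5,0,15,0,0,0,58],[0,0,8,0,0,0,58],[0,0,5,0,0,0,58],[0,0,2.3,0,0,0,58],[0,0,0,0,0,0,58],[0,0,0,0,0,0,58]]
  ]
}}

```text
time_s: 25.53
ee_pos: [0.4822, -0.0957, -0.0015]
eef_rot: [3.141, 0.0, 1.687]
force: [0.3, -0.6, 0.2]
grip_width: 0.0657
grip_force: 15.0
```

Emit:
{"op": "carry_out", "data": {
  "plan": [
    [[0,0,0,0,0,0,92],[0,0,0,0,0,0,92],[0,0,0,0,0,0,92],[0,0,0,0,0,0,92],[0,0,0,0,0,0,92],[0,0,-10,0,0,0,94],[0,0,-20,0,0,0,94],[0,0,-25,0,0,0,94],[0,0,-25,0,0,0,94],[-25,10,-20,0,0,0,94],[-30,20,-15,0,0,0,94],[-30,20,0,0,0,0,94],[-30,20,0,0,0,0,94],[-30,20,0,0,0,0,94],[-30,0,0,0,0,0,94],[-30,0,0,0,0,0,94],[0,0,0,0,0,0,94]]
  ]
}}

```text
time_s: 26.95
ee_pos: [0.5947, -0.2936, 0.1133]
eef_rot: [-3.141, 0.001, 1.683]
force: [-0.8, 0.2, 0.8]
grip_width: 0.0938
grip_force: 0.0
```

```bash
python3 go.py
python3 - <<'E'
from meas import *
ims=[]
for n in('top','scene'):
    c=cam(n); ims.append(c['pixels'][:,:,::-1])
    for b in blobs(c,masks(c)['yel'],.034,8):
        if .4<b[3][0]<.5 and -.3<b[3][1]<.3: print(n,b)
f=[cv2.resize(ims[0][200:270,250:450],(800,280)),cv2.resize(ims[1][120:270,160:460],(600,300))]
f[1]=np.pad(f[1],((0,0),(0,200),(0,0)))
cv2.imwrite('pics/end.png',np.vstack(f))
E
```

```text
pos [ 0.5947 -0.2936  0.1133] rot [-3.141e+00  1.000e-03  1.683e+00] need turn z -0.004 grip 0.0938 0.0 t 26.95 [-0.8  0.2  0.8]
top (np.int32(174), [373, 223, 15, 15], [380.1, 230.1], [0.4817, -0.0956, 0.034])
top (np.int32(130), [348, 226, 14, 14], [354.3, 232.6], [0.4734, -0.0192, 0.034])
top (np.int32(74), [322, 231, 11, 10], [327.0, 235.6], [0.4633, 0.0615, 0.034])
top (np.int32(50), [294, 235, 9, 8], [297.9, 238.8], [0.4528, 0.1477, 0.034])
scene (np.int32(32), [311, 177, 8, 6], [314.8, 179.2], [0.4518, 0.1473, 0.034])
scene (np.int32(61), [282, 186, 12, 8], [287.4, 189.2], [0.4612, 0.0612, 0.034])
scene (np.int32(109), [253, 195, 15, 11], [260.1, 199.8], [0.4724, -0.0204, 0.034])
scene (np.int32(160), [225, 204, 18, 13], [233.0, 209.8], [0.4812, -0.0966, 0.034])
```

View pics/end.png

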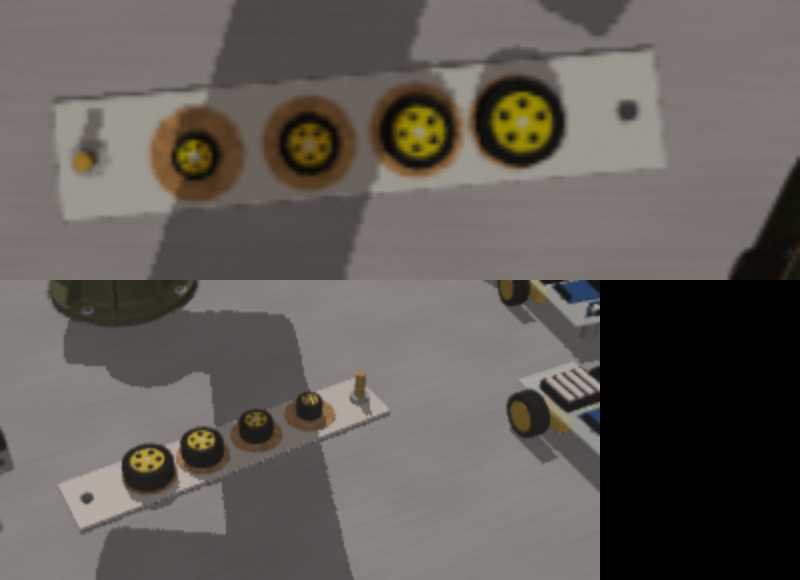

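The picture shows all four wheels flat and centred on their pads: a (298,239), b (327,236), c (354,233) and d (380,230) in the top view, with the post beside a. The car has not moved.

```bash
python3 -c "
from station import ctrl; print(ctrl.hand_in())"
```

```text
the job is handed in; nothing more can be done
None
```

The job is handed in: the four wheels lie flat on the cork pads in size order from the brass post, each within about 2 mm of its pad's centre by the cameras, and the finished car was left where it stands.

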